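Lay out the coffee board

ROBOT

A 7-joint arm with a two-finger parallel gripper is mounted at the origin on the work surface. World frame = base frame: x ahead of the robot, y to its left, z up, the work surface at z = 0. Lengths are in m, angles in degrees, forces in N, time in s.
With the tool pointing down it reaches from about 0.35 to 0.775 m from the base axis. Payload 3.1 kg.
Tool frame: the origin (TCP) lies on the centre line of the jaws, within the pads' length; the fingertips stand 17 mm ahead of it and the grasp point (between the pads) lies 2 mm behind it (robot.tip_reach is the distance from the TCP to the fingertips, in m); z points along the fingers, y is the direction in which the jaws open and shut (so a half turn about z gives the same grasp; the last joint's range is limited). The gripper opens to 85 mm and grips with 20 to 120 N. Pads are 22 mm wide; open, the fingers measure 114 mm over their backs; the gripper's body (76 mm by 85 mm) begins 54 mm behind the grasp point. The pads swing forward as they close: fully open they stand 13 mm farther back than shut.
Start: joints at [-74.353, 17.813, 0.802, 86.603, -0.252, 75.585, -1.558], TCP at [0.17, 0.523, 0.248] pointing down, gripper open.
Joint ranges: [-154.91, 154.91], [-16.99, 109.72], [-72.82, 74.43], [7.12, 147.25], [-82.49, 262.49], [11.32, 116.49], [-174.64, 174.64]. Speed limits (degrees/s): [159.86, 159.86, 180, 180, 180, 180, 180].

INTERFACE

Orientations are given as [roll, pitch, yaw] about the fixed x, y, z axes, in that order (R = Rz(yaw) Ry(pitch) Rx(roll)).
In Python, from station import robot, fingers, vision, workorder, recognise gives the robot as it stands. Calls block until the motion is done:
- robot.move_to(position, orientation): joint-space move of the TCP to a pose.
- robot.line_to(position, orientation=None, velocity=0.15, f_stop=None): straight line of the TCP; orientation=None keeps the orientation; velocity is the mean speed in m/s. With f_stop (N) it stops when the force on the tool has changed by that much, and returns True; else False.
- robot.move_j(angles): joint-space move.
- fingers.gripper_to(opening, force=None): opening from 0.0 (shut) to 1.0 (fully open); force is the grip in N (None keeps the last); returns when the fingers have stopped.
- robot.pause(seconds).
- robot.inverse_kinematics(position, orientation): joint angles nearest the present ones, or None.
- vision.grab_frame(name): name is "scene" or "top" or "wrist"; returns the picture (420x560x3 uint8, red, green, blue); there is no depth.
- vision.calibration(name): a dict with "mtx" (3x3 intrinsics, pixels), "k1" (the pictures are not rectified: a ray, as slopes to the right and down, at radius r is drawn at 1 + k1 r^2 times it, then the intrinsics apply), "extrinsics" (4x4, takes a point from world to camera coordinates); the wrist camera has in their place "T_tool_cam" (4x4, takes a point from camera to tool coordinates, whose origin is the TCP and whose axes are the flange's). Camera axes: x right, y up, looking along -z (the intrinsics and any distortion apply to the point x, -y, -z); pixel columns grow to the right and rows downward; lengths in m; the calibration is good to about 2 mm. A picture is of the moment at which its call begins: read the wrist's pose just before it. calibration takes no time and is no camera call.
A pose or a line that the arm cannot do raises robot.PlanningError and nothing moves.
- workorder.close_job(): hands the job in, once; it reports no verdict.
Trained networks look in the newest picture that a camera, given by its name, has taken for a name from the list of things; names that differ only in an ending like _2 or _b are one class to them, and where a whole thing is asked for, a point or a joint stands for the part that bears it (a point fixed in the world has none). Each returns a list of dicts, best first, with "p" (0 to 1); they miss things now and then, are a little off and sometimes report something else, mostly with a low value. They report only what shows in the picture. A call takes as long as a camera call. They do not tell look-alikes from the thing itself.
- recognise(label, camera): "rect" ([centre column, centre row, width, height] in pixels, round what is visible of it).
Readings, each from a call of its own:
- robot.current_time_s(): time.
- robot.current_joint_positions(): joint angles.
- robot.current_dq(): joint speeds.
- robot.current_joint_torque(): joint torques, N m.
- robot.current_tool_pos(): TCP position.
- robot.current_eef_rot(): TCP orientation.
- robot.current_contact_force(): force on the tool from outside, world axes, zero at the start.
- robot.current_torque(): the same for the moment, N m.
- robot.current_finger_gap(): opening from 0.0 (shut) to 1.0 (fully open).
Only numpy, scipy, OpenCV 4.12 (cv2) and the standard library are available. Lean on these libraries where they do the work, as an engineer would, in place of code of your own. Each camera call takes 0.05 s, during which the arm holds its last target.

TASK

Lay out the serving board: stand the espresso cup in the middle of the round saucer, stand the sugar pot in the middle of the square coaster and put its lid on properly, and stand the salt shaker on the board midway between saucer and coaster, in line with them. Stand the pepper mill on the board directly behind the shaker, towards the board's far long edge, with a gap of about 4 cm between the two. Leave everything upright and released, and do not disturb the upturned tumbler or the egg cup.

Things in the scene. Friction and masses are not known exactly. Their poses are not given: they have to be found in the camera images.
- board: Fixed flat wooden serving board, 380 mm wide (its y axis) by 200 mm deep (its x axis), 12 mm thick, lying on the counter. Origin: centre of its underside. Its x axis points away from the robot towards its far long edge (which is what 'behind' means here); its y axis points to the robot's left. It is turned by up to 0.2 rad.
- saucer: Fixed round white saucer on the board, 120 mm across the rim, 13 mm high, with a flat inner floor about 90 mm across. Origin: centre of its underside (on the board's top); the inner floor is 6 mm above it. It stands at one end of the board (board x = -35 mm, board y = +120 or -120 mm); the coaster is at the other end.
- coaster: Fixed flat square cork coaster on the board, 90 x 90 mm, 8 mm thick. Origin: centre of its underside (on the board's top); its top face is 8 mm above it. It stands at the other end of the board (board x = -35 mm, board y = -120 or +120 mm).
- cup: Loose small white espresso cup, 60 mm across, 60 mm high, 0.16 kg, open on top, with one handle on its own +y side reaching about 55 mm from the axis: grip it across the body along its x axis. Origin: centre of its underside, z up. Sturdy.
- pot: Loose white stoneware sugar pot, a plain straight cylinder without handle, 62 mm outside diameter, 50 mm high, open on top, wall 4 mm (mouth 54 mm across), 0.18 kg. Origin: centre of its underside, z up.
- lid: Loose white lid of the pot, 68 mm across, 0.06 kg, knob up. Origin: centre of its underside. From there up: tapered plug 0 to 6 mm (36 mm wide below, 46 above), disc 6 to 12 mm, upright round knob, 22 mm across, 12 to 36 mm. Seated, the plug is in the pot's mouth and the disc rests on the rim, with the lid's origin 44 mm above the pot's origin.
- shaker: Loose squat steel salt shaker with a domed top, 40 mm across, 70 mm high (straight side up to 52 mm), 0.12 kg. Origin: centre of its underside, z up.
- mill: Loose dark wooden pepper mill with a narrow steel neck, 42 mm across, 98 mm high (straight side up to 62 mm), 0.14 kg. Origin: centre of its underside, z up.
- tumbler: Bystander: loose upturned green glass tumbler, 64 mm across the foot, 85 mm high, beside one far corner of the board. Origin: centre of its underside.
- eggcup: Bystander: loose blue stoneware egg cup, 48 mm across, 56 mm high, beside the other far corner of the board. Origin: centre of its underside.
Mind the look-alikes: they are no part of the job. Leave any orange look-alike of the pot alone.

How it is judged (in metres and radians):
At the end, for the whole second after the job is handed in: Cup and pot stand within 15 mm of the centres of saucer and coaster; lid seated within 8 mm of the pot's axis; shaker within 15 mm of the midpoint; mill on the board's middle line within 20 mm, beyond the shaker, axes 65 to 102 mm apart; all upright within 0.1 rad, at rest (horizontal distance between cup and saucer below 0.015 m and z of cup in the frame of saucer between 0.002 and 0.01 m and horizontal distance between pot and coaster below 0.015 m and z of pot in the frame of coaster between 0.004 and 0.012 m and horizontal distance between lid and pot below 0.008 m and z of lid in the frame of pot between 0.04 and 0.048 m and x of shaker in the frame of board between -0.05 and -0.02 m and y of shaker in the frame of board between -0.015 and 0.015 m and z of shaker in the frame of board between 0.008 and 0.016 m and y of mill in the frame of board between -0.02 and 0.02 m and x of mill in the frame of board above 0.02 m and horizontal distance between mill and shaker between 0.065 and 0.102 m and z of mill in the frame of board between 0.008 and 0.016 m and angle between each of cup, pot, lid, shaker, mill's own z axis and vertical below 0.1 rad and linear speed of each of cup, pot, lid, shaker, mill below 0.02 m/s); the robot touches nothing.
It fails at once if the upturned tumbler is pushed by more than 20 mm or tipped over (distance of tumbler from where it was at the start of the episode above 0.02 m or angle between tumbler's own z axis and vertical above 0.3 rad).
It fails at once if the egg cup is pushed by more than 20 mm or tipped over (distance of eggcup from where it was at the start of the episode above 0.02 m or angle between eggcup's own z axis and vertical above 0.3 rad).
It also fails if it takes over 128 s, if anything falls off the work surface, if the arm or the gripper's body presses on something with over 40 N, if the wrist force passes 120 N, or if a joint passes its speed limit or range.

## Working session

There is one attempt and no reset: what is moved stays moved. The work goes in short steps, each a Python script; the robot and the scene stay as the last script left them, time stands still between calls to the robot, and variables do not carry over. Pictures are saved under pics/ and viewed, and the job is handed in when it is done.

```bash
ls; mkdir -p pics; python3 - <<'E'
from station import robot, fingers, vision, workorder, recognise
import cv2
for n in ("scene","top","wrist"):
    im=vision.grab_frame(n); cv2.imwrite(f"pics/{n}0.png",im[:,:,::-1]); 
    c=vision.calibration(n); print(n,c)
print(robot.current_time_s(),robot.current_tool_pos(),robot.current_eef_rot(),robot.tip_reach)
E
```

```text
pics
scene {'mtx': array([[413.0345131 ,   0.        , 274.56406445],
       [  0.        , 413.0345131 , 208.78387184],
       [  0.        ,   0.        ,   1.        ]]), 'k1': -0.02309061054020322, 'extrinsics': array([[-0.68357011,  0.72987801, -0.00316205,  0.40254076],
       [-0.53716622, -0.50014264,  0.6791979 ,  0.24711765],
       [ 0.49415014,  0.46597793,  0.73394837, -1.39319107],
       [ 0.        ,  0.        ,  0.        ,  1.        ]])}
top {'mtx': array([[463.94918992,   0.        , 270.41473938],
       [  0.        , 463.94918992, 213.23443488],
       [  0.        ,   0.        ,   1.        ]]), 'k1': 0.04211374007241355, 'extrinsics': array([[ 0.01054269, -0.99993179, -0.00502592, -0.03759135],
       [ 0.97851492,  0.00928164,  0.20596699, -0.55097467],
       [-0.2059063 , -0.00708938,  0.97854603, -1.26513779],
       [ 0.        ,  0.        ,  0.        ,  1.        ]])}
wrist {'mtx': array([[296.13300847,   0.        , 275.69507072],
       [  0.        , 296.13300847, 207.64994658],
       [  0.        ,   0.        ,   1.        ]]), 'k1': -0.05525638933174014, 'T_tool_cam': array([[ 6.72146058e-04,  9.56213994e-01,  2.92667637e-01,
         7.67344955e-02],
       [ 9.99999671e-01, -5.09592807e-04, -6.31658714e-04,
        -9.12730594e-04],
       [-4.54859579e-04,  2.92667966e-01, -9.56214022e-01,
        -1.24871349e-01],
       [ 0.00000000e+00,  0.00000000e+00,  0.00000000e+00,
         1.00000000e+00]])}
0.15 [0.17013884 0.52248765 0.24745284] [-1.79895798e+02  5.56352283e-03  1.61965927e+02] 0.017
```

View pics/scene0.png

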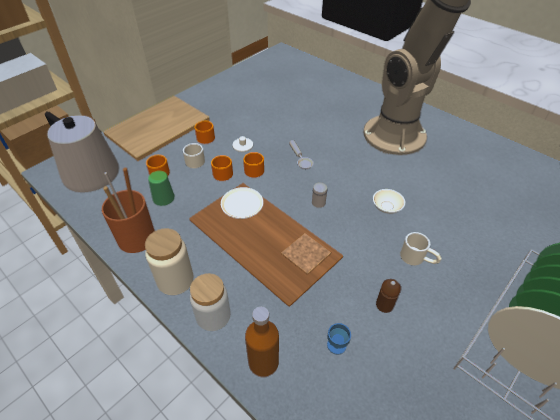

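View pics/top0.png

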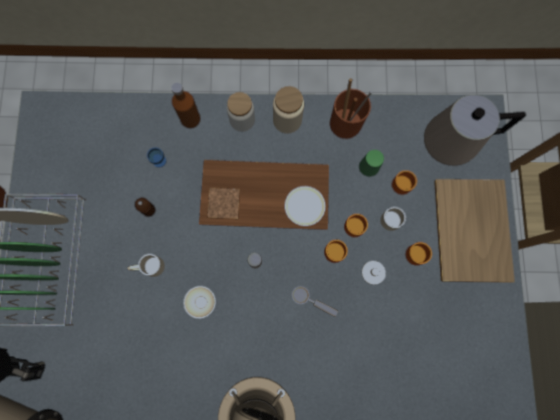

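View pics/wrist0.png

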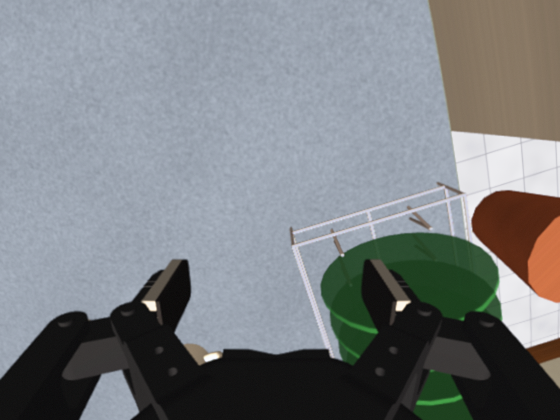

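Top view: the white pot is at (394,218), surrounded by orange look-alikes at (405,182), (357,225), (337,251) and (420,254). The lid is at (374,272), the cup at (150,265) with its handle to the left, the shaker at (255,260) and the mill at (145,207). The saucer is at (305,206) and the coaster at (223,203). The pot is the only white one, so it fits the description. I'll confirm that in a crop.

```bash
cat > h.py <<'E'
import numpy as np, cv2
from station import robot, fingers, vision, workorder, recognise
from scipy.spatial.transform import Rotation as R
def E_of(n,pose=None):
    c=vision.calibration(n)
    if n!="wrist": return c,c["extrinsics"]
    pos,rpy=pose
    T=np.eye(4);T[:3,:3]=R.from_euler('xyz',rpy,degrees=True).as_matrix();T[:3,3]=pos
    return c,np.linalg.inv(T@c["T_tool_cam"])
def proj(n,P,pose=None):
    c,E=E_of(n,pose);P=np.atleast_2d(P)
    q=P@E[:3,:3].T+E[:3,3]
    s=np.c_[q[:,0]/-q[:,2],-q[:,1]/-q[:,2]]
    r2=(s**2).sum(1,keepdims=True); s=s*(1+c["k1"]*r2)
    m=c["mtx"];return s*[m[0,0],m[1,1]]+[m[0,2],m[1,2]]
def unproj(n,px,z,pose=None):
    c,E=E_of(n,pose);m=c["mtx"]
    d=(np.array(px,float)-[m[0,2],m[1,2]])/[m[0,0],m[1,1]]
    s=d.copy()
    for _ in range(10): s=d/(1+c["k1"]*(s**2).sum())
    ray=E[:3,:3].T@np.array([s[0],-s[1],-1.0]); o=-E[:3,:3].T@E[:3,3]
    return o+ray*(z-o[2])/ray[2]
def ring(x,y,z,r,N=48):
    a=np.linspace(0,2*np.pi,N);return np.c_[x+r*np.cos(a),y+r*np.sin(a),0*a+z]
E
python3 - <<'E'
import cv2
im=cv2.imread('pics/top0.png')
cv2.imwrite('pics/topR.png',cv2.resize(im[140:310,270:450],None,fx=3.3,fy=3.3,interpolation=cv2.INTER_CUBIC))
cv2.imwrite('pics/topL.png',cv2.resize(im[140:330,115:345],None,fx=3.3,fy=3.3*.9,interpolation=cv2.INTER_CUBIC))
E
```

```text
(no output)
```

View pics/topR.png

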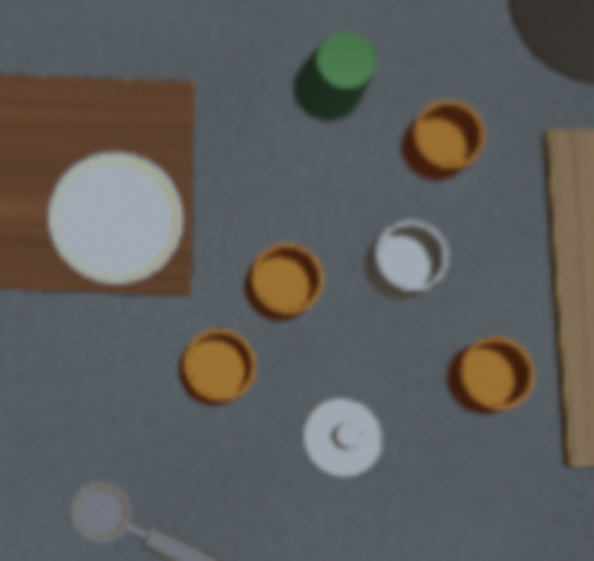

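View pics/topL.png

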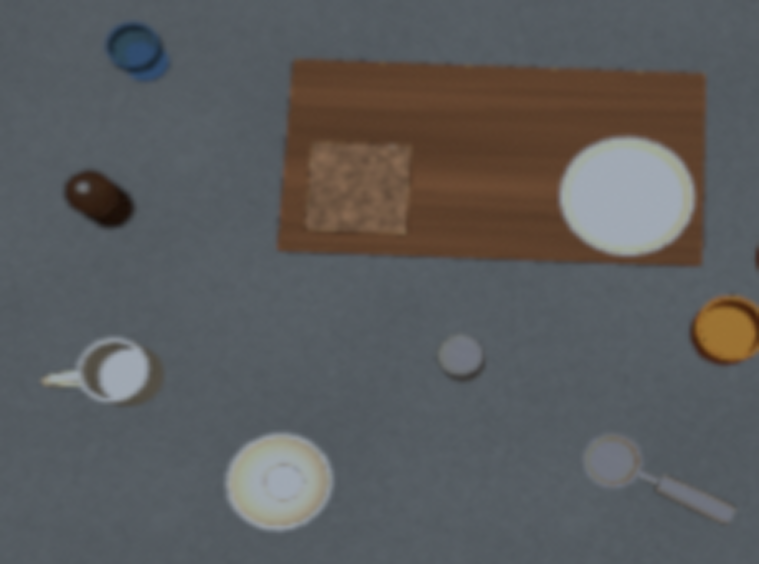

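```bash
python3 - <<'E'
from h import *
L=lambda u,v:(115+u/3.3,140+v/2.97); Rr=lambda u,v:(270+u/3.3,140+v/3.3)
def s(n,p,z): 
    w=unproj("top",p,z);print(n,np.round(p,1),np.round(w,4),'r',round(np.hypot(*w[:2]),3));return w
o={}
o['pot']=s('pot',Rr(411,255),.05);o['lid']=s('lid',Rr(343,437),.012);o['cup']=s('cup',L(115,370),.06)
s('handle',L(45,380),.045)
o['shaker']=s('shaker',L(462,355),.06);o['mill']=s('mill',L(88,190),.09)
o['saucer']=s('saucer',Rr(116,217),.025);o['coaster']=s('coaster',L(358,188),.02)
cs=[s('c',L(*q),.012) for q in ((292,60),(706,73),(701,265),(279,250))]
o['egg']=s('egg',L(135,48),.056);o['tumbler']=s('tumbler',Rr(346,61),.085)
for q in((286,280),(218,366),(448,135),(495,374)): s('orange',Rr(*q),.05)
s('bowl',L(280,480),.03);s('spoon',Rr(101,512),.02);s('spoonend',Rr(215,565),.02)
c=np.array(cs);print('board c',c.mean(0),'w',np.linalg.norm(c[0]-c[1]),np.linalg.norm(c[3]-c[2]),'d',np.linalg.norm(c[0]-c[3]),np.linalg.norm(c[1]-c[2]))
yv=c[0]+c[3]-c[1]-c[2];print('board yaw',np.degrees(np.arctan2(-yv[0],yv[1])));d=o['coaster']-o['saucer'];print('cs yaw',np.degrees(np.arctan2(-d[0],d[1])),np.linalg.norm(d),(o['coaster']+o['saucer'])/2)
dims=dict(pot=(.031,.05),lid=(.034,.012),cup=(.03,.06),shaker=(.02,.052),mill=(.021,.062),saucer=(.06,.025),egg=(.024,.056),tumbler=(.028,.085))
for n in('top','scene'):
    im=cv2.imread(f'pics/{n}0.png');f=3
    big=cv2.resize(im,None,fx=f,fy=f,interpolation=cv2.INTER_CUBIC)
    for k,(r,z) in dims.items():
        for zz in (0 if k!='saucer' else .012,z):
            cv2.polylines(big,[np.int32(np.round((proj(n,ring(o[k][0],o[k][1],zz,r))+.5)*f))],True,(0,0,255) if zz else (255,255,0),1)
    cv2.polylines(big,[np.int32((proj(n,c)+.5)*f)],True,(0,255,0),1)
    if n=='top': cv2.imwrite('pics/ovt.png',cv2.resize(big[390:930,360:1320],None,fx=.83,fy=.83))
    else: cv2.imwrite('pics/ovs.png',cv2.resize(big[330:1080,390:1350],None,fx=.8,fy=.8))
E
```

```text
pot [394.5 217.3] [ 0.5445 -0.3857  0.05  ] r 0.667
lid [373.9 272.4] [ 0.3906 -0.3298  0.012 ] r 0.511
cup [149.8 264.6] [0.402  0.3008 0.06  ] r 0.502
handle [128.6 267.9] [0.3936 0.3633 0.045 ] r 0.536
shaker [255.  259.5] [0.4186 0.0095 0.06  ] r 0.419
mill [141.7 204. ] [0.5674 0.3265 0.09  ] r 0.655
saucer [305.2 205.8] [ 0.5815 -0.1334  0.025 ] r 0.597
coaster [223.5 203.3] [0.5878 0.1068 0.02  ] r 0.597
c [203.5 160.2] [0.7226 0.1721 0.012 ] r 0.743
c [328.9 164.6] [ 0.7122 -0.2064  0.012 ] r 0.742
c [327.4 229.2] [ 0.5146 -0.199   0.012 ] r 0.552
c [199.5 224.2] [0.5261 0.1759 0.012 ] r 0.555
egg [155.9 156.2] [0.7189 0.3044 0.056 ] r 0.781
tumbler [374.8 158.5] [ 0.7077 -0.3281  0.085 ] r 0.78
orange [356.7 224.8] [ 0.5214 -0.2777  0.05  ] r 0.591
orange [336.1 250.9] [ 0.4463 -0.2178  0.05  ] r 0.497
orange [405.8 180.9] [ 0.6521 -0.4226  0.05  ] r 0.777
orange [420.  253.3] [ 0.4422 -0.4517  0.05  ] r 0.632
bowl [199.8 301.6] [0.3029 0.1626 0.03  ] r 0.344
spoon [300.6 295.2] [ 0.3237 -0.1195  0.02  ] r 0.345
spoonend [335.2 311.2] [ 0.2807 -0.2159  0.02  ] r 0.354
board c [ 0.6188869  -0.01433218  0.012     ] w 0.3786723493248398 0.37505613095445534 d 0.19659280570853413 0.19773203393461697
board yaw -1.6592608294330211
cs yaw -1.5029076296608574 0.24025166290886402 [ 0.58460903 -0.01329734  0.0225    ]
```

View pics/ovt.png

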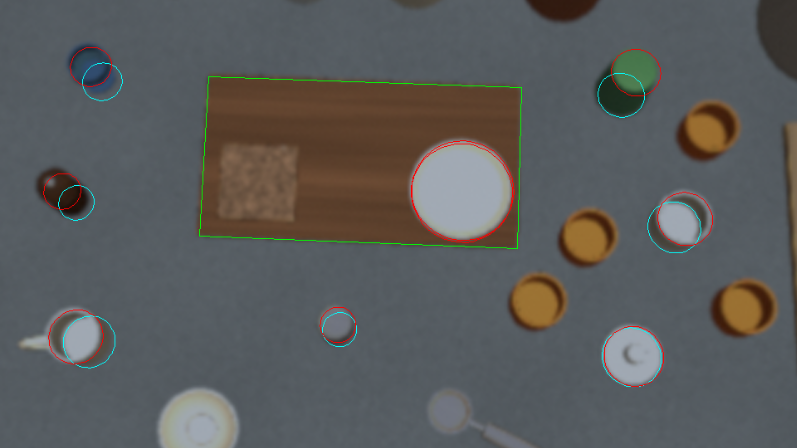

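View pics/ovs.png

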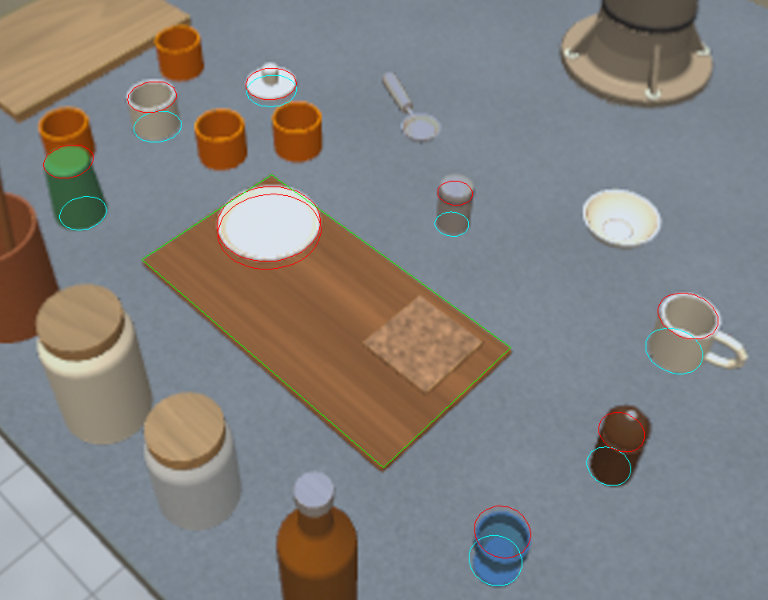

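The overlay agrees in both views to a few mm, and the crop confirms the white pot. The saucer–coaster distance comes out at 240 mm as expected. Next I'll hover over the cup and refine its position with the wrist camera.

```bash
cat >> h.py <<'E'
YAW0=-1.6
BX=np.array([np.cos(np.radians(YAW0)),np.sin(np.radians(YAW0))]);BY=np.array([-BX[1],BX[0]])
def down(yaw): return [180,0,yaw]
def pose(): return robot.current_tool_pos(),robot.current_eef_rot()
def look(fn,rings=(),f=1.4):
    p=pose();im=vision.grab_frame("wrist");big=cv2.resize(im[:,:,::-1],None,fx=f,fy=f,interpolation=cv2.INTER_CUBIC)
    cv2.imwrite(f'pics/{fn}_raw.png',im[:,:,::-1]);np.savez(f'pics/{fn}.npz',p=p[0],r=p[1])
    for (x,y,z,r) in rings:
        cv2.polylines(big,[np.int32((proj("wrist",ring(x,y,z,r),p)+.5)*f)],True,(0,0,255),1)
    cv2.imwrite(f'pics/{fn}.png',big)
E
python3 - <<'E'
from h import *
t=robot.current_time_s()
for yaw in (97.6,-82.4,0,180,90,-90): print(yaw,robot.inverse_kinematics([.402,.3008,.2],down(yaw)))
robot.move_to([.402,.3008,.2],down(97.6)) if robot.inverse_kinematics([.402,.3008,.2],down(97.6)) is not None else robot.move_to([.402,.3008,.2],down(-82.4))
print(robot.current_time_s()-t,pose())
look('w_cup',[(.402,.3008,.06,.03),(.402,.3008,0,.03)])
E
```

```text
97.6 [-55.8668772   14.47891454  20.87695587  99.06285608  -5.53551687
  67.46747284 -25.87136023]
-82.4 [-36.43483087  14.25877675  -2.81425631  98.33349343   0.75038899
  67.4259684  148.14940706]
0 [ -65.38455894   15.46421429   32.82249786   99.39529251   -8.98274739
   67.76550172 -120.09386582]
180 [-46.12764655  14.11126753   8.95567063  98.70227765  -2.35663361
  67.36895407  53.46922405]
90 [-56.79055657  14.54411477  22.01944792  99.09614352  -5.84973124
  67.48624361 -33.16558151]
-90 [-37.30043954  14.22574122  -1.76262577  98.36655032   0.46906174
  67.41484737 140.81080354]
1.2333 (array([0.40080888, 0.30303376, 0.20014616]), array([-1.79982391e+02, -9.13523694e-02,  9.78394147e+01]))
```

View pics/w_cup.png

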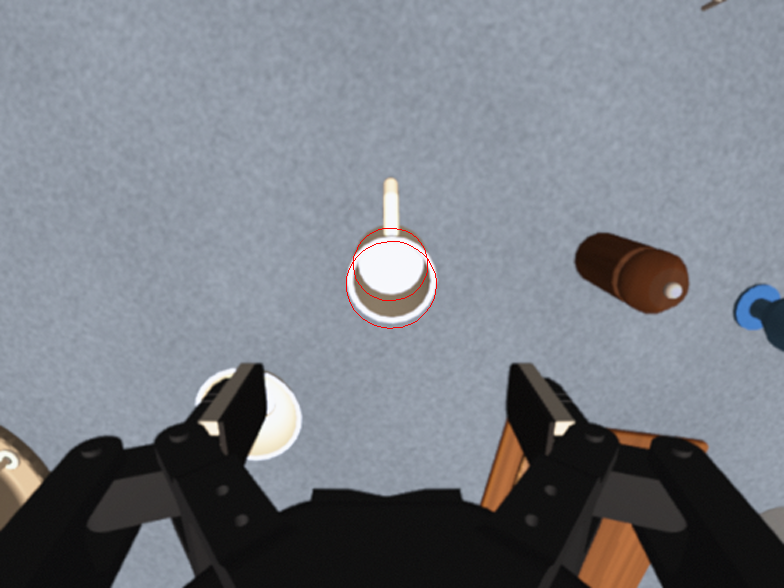

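The wrist picture shows the cup rim centred at about (391,279), with the handle straight up, in line with the jaws' normal. The prediction is about 3 mm off. I'll refine it and pick the cup up.

```bash
cat >> h.py <<'E'
def rimfit(fn,px,z,f=1.4):
    d=np.load(f'pics/{fn}.npz');return unproj("wrist",(px[0]/f-.5,px[1]/f-.5),z,(d['p'],d['r']))
E
python3 - <<'E'
from h import *
print(pose(),robot.current_time_s()); 
w=rimfit('w_cup',(391,279),.06);print(w)
x,y=w[:2];o=down(97.6)
robot.move_to([x,y,.12],o); robot.pause(.2);print(pose())
print(robot.line_to([x,y,.036],o,velocity=.1,f_stop=8)); robot.pause(.1);print(pose())
fingers.gripper_to(0.,force=40);print('gap',robot.current_finger_gap()*85,robot.current_contact_force())
robot.line_to([x,y,.2],o,velocity=.2);robot.pause(.1)
print('gap',robot.current_finger_gap()*85,pose(),robot.current_time_s())
look('w_cup2')
E
```

```text
(array([0.40069157, 0.30325089, 0.20012901]), array([-1.79986713e+02, -8.07916037e-02,  9.78803660e+01])) 1.4333
[0.40110538 0.3056544  0.06      ]
(array([0.40270126, 0.30701336, 0.12236586]), array([ 1.79757769e+02, -1.63908820e-01,  9.76235946e+01]))
False
(array([0.40171433, 0.30612456, 0.03676497]), array([ 1.79915189e+02, -5.70942644e-02,  9.76006890e+01]))
gap 57.648763401722235 [1.01967221 0.08177527 4.50783849]
gap 57.868980002106966 (array([0.40002051, 0.30490176, 0.19820588]), array([-1.79814787e+02,  1.29474367e-01,  9.76013978e+01])) 4.575
```

View pics/w_cup2.png

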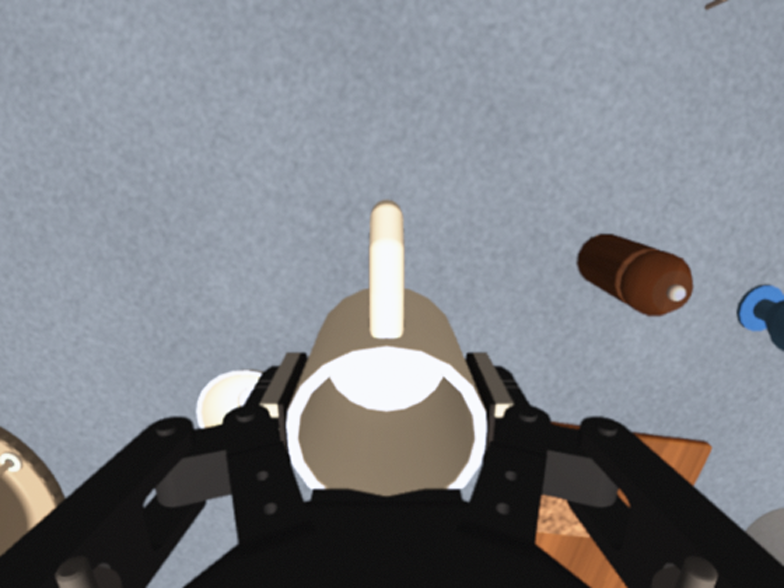

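The grip is good: the gap is 58 mm and the cup is upright, with its rim at about (387,440). I'll place it on the saucer with the handle turned towards the robot.

```bash
python3 - <<'E'
from h import *
p=pose();w=rimfit('w_cup2',(387,435),p[0][2]-.0368+.06);print('rim in hand - tcp',w-p[0])
x,y=.581,-.1334;o=down(178.4)
robot.move_to([x,y,.2],o);robot.pause(.3);print(pose())
robot.move_to([x,y,.085],o);robot.pause(.3)
st=robot.line_to([x,y,.050],o,velocity=.03,f_stop=3);robot.pause(.2);print(st,pose(),robot.current_contact_force())
fingers.gripper_to(.92);robot.pause(.2)
robot.line_to([x,y,.2],o,velocity=.15)
robot.line_to([x-.07,y,.27],o,velocity=.2);robot.pause(.3)
print(robot.current_time_s())
look('w_s1',[(.581,-.1334,.025,.06),(.581,-.1334,.078,.03),(.581,-.1334,.018,.03)])
E
```

```text
rim in hand - tcp [-0.00213001  0.00016416  0.0232    ]
(array([ 0.58111479, -0.13286361,  0.20002324]), array([1.79991454e+02, 3.30269510e-03, 1.78446441e+02]))
True (array([ 0.58082511, -0.13338453,  0.05471818]), array([ 1.79994697e+02, -4.16784059e-02,  1.78394045e+02])) [-0.33703162 -0.30663855  5.46435409]
11.525
```

View pics/w_s1.png

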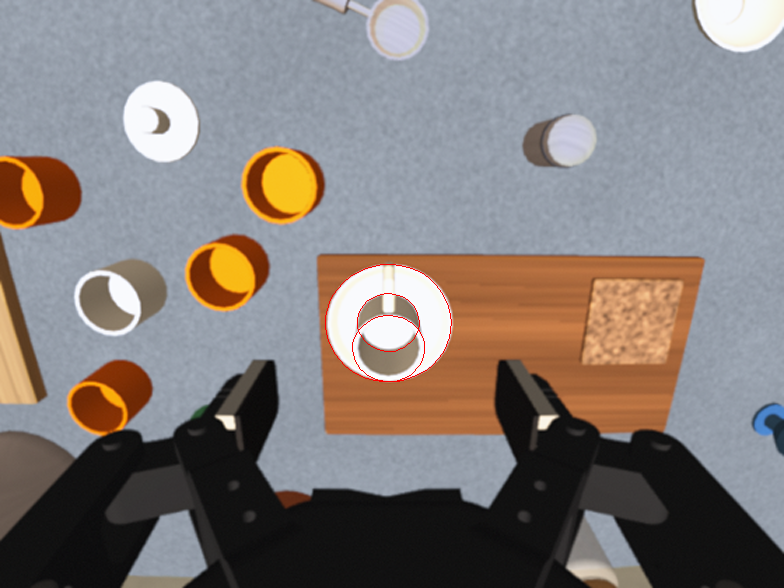

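The cup and saucer rings coincide with the prediction, so the cup is centred and upright. I'll cross-check the board from this picture, then do the mill. Placing it before the shaker keeps the area free.

```bash
python3 - <<'E'
from h import *
c=np.array([rimfit('w_s1',q,.012) for q in((703,258),(318,255),(326,432),(664,432))]);print(c.round(4),c.mean(0))
print('coaster',rimfit('w_s1',(633,322),.02))
print('lid',rimfit('w_s1',(161,121),.012),'pot',rimfit('w_s1',(108,302),.05),'shaker',rimfit('w_s1',(572,140),.06))
x,y=.567,.327;yaw=125
robot.move_to([x,y,.25],down(yaw));robot.pause(.3);print(pose(),robot.current_joint_positions())
look('w_mill',[(x,y,.062,.021),(x,y,0,.021)])
E
```

```text
[[ 0.5249  0.1744  0.012 ]
 [ 0.513  -0.1978  0.012 ]
 [ 0.7078 -0.2042  0.012 ]
 [ 0.7227  0.1705  0.012 ]] [ 0.61709056 -0.01431146  0.012     ]
coaster [0.58613357 0.10754498 0.02      ]
lid [ 0.38906075 -0.32792076  0.012     ] pot [ 0.54214935 -0.38426545  0.05      ] shaker [0.41780072 0.01219196 0.06      ]
(array([0.56735567, 0.32623631, 0.25021862]), array([1.79985693e+02, 8.24404598e-03, 1.24931114e+02])) [-45.03440203  31.55325363  23.35035154  68.33759072 -12.0724184
  82.40259344  11.71089439]
```

View pics/w_mill.png

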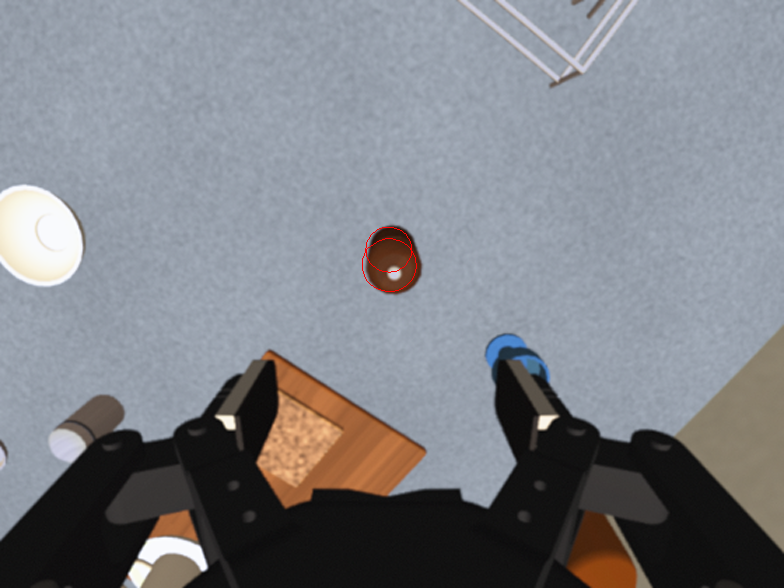

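The mill is within 2 mm of the prediction, and the board centre comes out at (0.618,-0.014) from both cameras. I'll pick the mill up and place it.

```bash
cat >> h.py <<'E'
def pick(x,y,z,yaw,force=40,zup=.22,vel=.1,fs=8):
    o=down(yaw);robot.move_to([x,y,max(z+.08,.13)],o);robot.pause(.2)
    print('stop',robot.line_to([x,y,z],o,velocity=vel,f_stop=fs));robot.pause(.1);zz=robot.current_tool_pos()[2]
    fingers.gripper_to(0.,force=force);g=robot.current_finger_gap()*85
    robot.line_to([x,y,zup],o,velocity=.2);robot.pause(.1);print('grasp z',zz,'gap',g,robot.current_finger_gap()*85,robot.current_contact_force());return zz
def place(x,y,z,yaw,rel,zup=.22,over=.005,fs=3):
    o=down(yaw);robot.move_to([x,y,zup],o);robot.pause(.2)
    robot.move_to([x,y,z+.03],o);robot.pause(.3)
    st=robot.line_to([x,y,z-over],o,velocity=.03,f_stop=fs);robot.pause(.2)
    print('placed',st,pose(),'exp z',z,robot.current_contact_force())
    fingers.gripper_to(rel);robot.pause(.2)
    robot.line_to([x,y,zup],o,velocity=.15)
E
python3 - <<'E'
from h import *
z=pick(.567,.3255,.045,125)
place(.665,-.0156,z+.012,178.4,.8)
robot.line_to([.60,0,.27],down(178.4),velocity=.2);robot.pause(.3);print(robot.current_time_s())
look('w_m2',[(.665,-.0156,.074,.021),(.665,-.0156,.012,.021),(.4178,.011,.052,.02),(.4178,.011,0,.02)])
E
```

```text
stop False
grasp z 0.04610885823078508 gap 40.96609535480168 41.03641250927588 [ 0.07992763 -0.14937534 -1.7112903 ]
placed True (array([ 0.66461112, -0.01556638,  0.05800759]), array([-1.79998362e+02, -7.16471472e-02,  1.78399016e+02])) exp z 0.058108858230785085 [-0.48731135  0.97404873  6.64762138]
23.2583
```

View pics/w_m2.png

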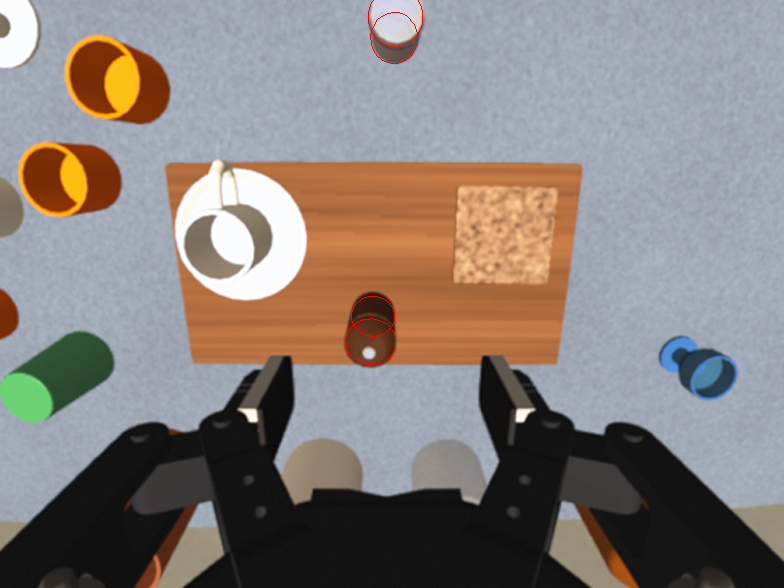

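The mill stands upright on its target, with its base ring at (373,316) matching. The shaker prediction fits too, so it's next.

```bash
python3 - <<'E'
from h import *
print('coaster',rimfit('w_m2',(505,235),.02)); print('mill base',rimfit('w_m2',(373,315),.012))
c=np.array([rimfit('w_m2',q,.012) for q in((166,164),(581,164),(557,363),(193,363))]);print(c.round(4),c.mean(0))
z=pick(.4178,.0108,.03,178.4)
place(.583,-.0135,z+.012,178.4,.75)
robot.move_to([.545,-.385,.25],down(178.4));robot.pause(.3);print(robot.current_time_s(),pose())
look('w_p1',[(.543,-.385,.05,.031),(.543,-.385,.0,.031),(.39,-.3285,.012,.034)])
E
```

```text
coaster [0.58649552 0.10755217 0.02      ]
mill base [ 0.66333644 -0.01566562  0.012     ]
[[ 0.5145 -0.1964  0.012 ]
 [ 0.5252  0.1755  0.012 ]
 [ 0.7213  0.1713  0.012 ]
 [ 0.7112 -0.2034  0.012 ]] [ 0.61805719 -0.01323116  0.012     ]
stop False
grasp z 0.030607047747660873 gap 39.010672767715576 38.979554233647036 [ 0.10057721  0.1672429  -1.38240272]
placed True (array([ 0.58261796, -0.01345206,  0.0425856 ]), array([-1.79999366e+02, -6.50533147e-02,  1.78402900e+02])) exp z 0.04260704774766087 [-1.55282417  0.75150933  5.36198343]
33.8167 (array([ 0.54564421, -0.38392436,  0.25003526]), array([1.79977558e+02, 1.20972498e-02, 1.78502486e+02]))
```

View pics/w_p1.png

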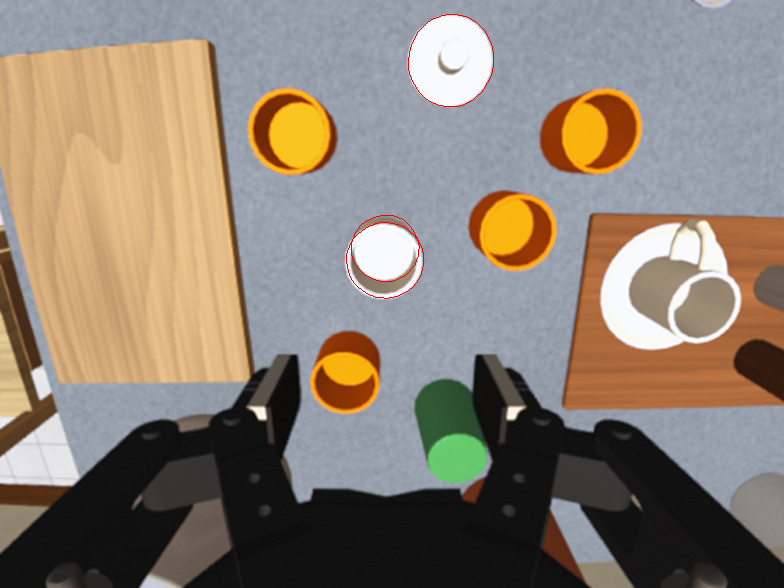

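The pot (rim at (385,260)) and the lid fit their rings. I'll pick the pot with the jaws at about 70°, which runs between the orange look-alikes.

```bash
python3 - <<'E'
from h import *
z=pick(.543,-.385,.024,160,force=45)
place(.5865,.1073,z+.020,178.4,.95)
robot.line_to([.5165,.1073,.25],down(178.4),velocity=.2);robot.pause(.3);print(robot.current_time_s(),pose())
look('w_p2',[(.5865,.1073,.07,.031),(.5865,.1073,.02,.031),(.583,-.0135,.012,.02),(.583,-.0135,.064,.02)])
E
```

```text
stop False
grasp z 0.025035772946011007 gap 60.170928850489275 59.93389138873928 [ 1.07076057  0.45794996 -3.18127553]
placed True (array([0.58609321, 0.10729827, 0.04523719]), array([-1.79989029e+02, -6.41311227e-02,  1.78398042e+02])) exp z 0.04503577294601101 [-0.81165588 -0.96115593  5.91609654]
44.1167 (array([0.51693796, 0.10705815, 0.24927682]), array([-1.79943452e+02, -4.27043710e-02,  1.78369621e+02]))
```

View pics/w_p2.png

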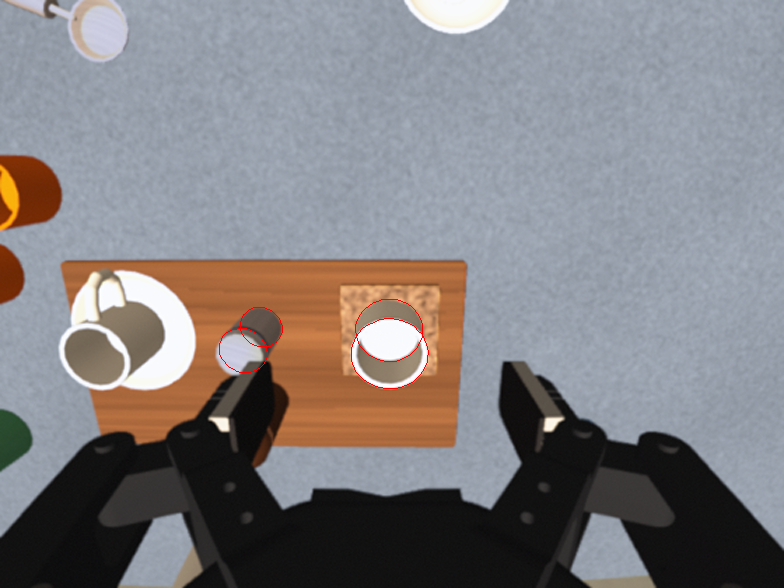

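The pot is centred on the coaster and its rings match at (390,352). The shaker fits as well. Now a closer look at the lid.

```bash
python3 - <<'E'
from h import *
fingers.gripper_to(.7)
robot.move_to([.39,-.3285,.17],down(178.4));robot.pause(.4);print(robot.current_time_s(),pose())
look('w_l1',[(.39,-.3285,.012,.034),(.39,-.3285,.036,.011)])
E
```

```text
46.6 (array([ 0.39022352, -0.32826293,  0.17001089]), array([1.79997277e+02, 1.05002800e-03, 1.78436807e+02]))
```

View pics/w_l1.png

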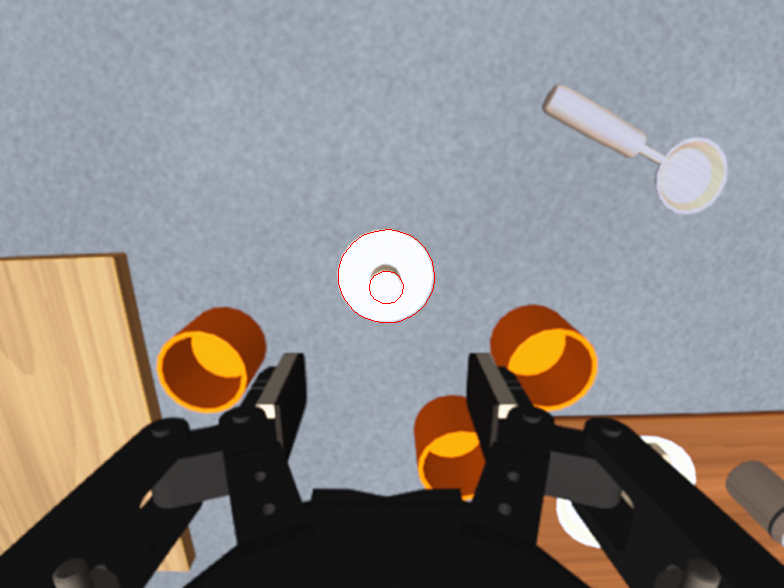

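```bash
python3 - <<'E'
from h import *
z=pick(.39,-.3285,.030,178.4,force=30)
print(robot.current_tool_pos())
look('w_l2')
E
```

```text
stop False
grasp z 0.03071180349886015 gap 20.930863124092397 20.844797769579856 [-0.11386338  0.46328074 -0.50270127]
[ 0.38934843 -0.3277131   0.21858314]
```

View pics/w_l2.png

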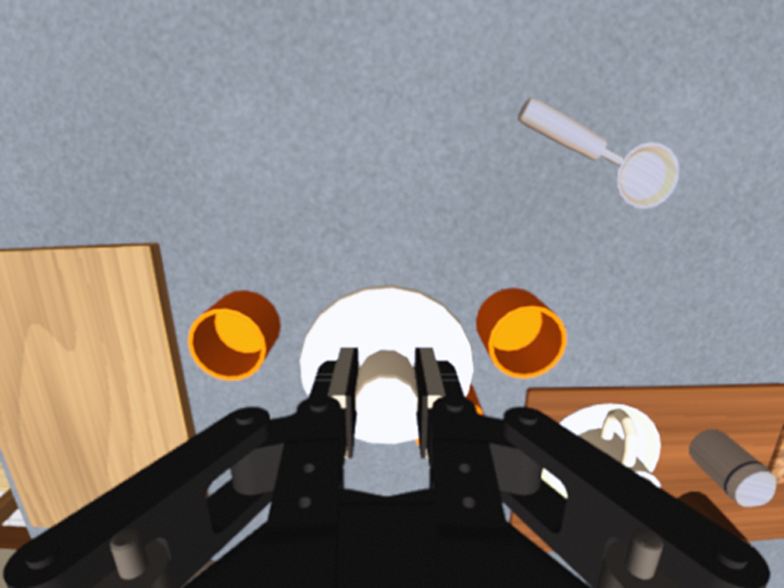

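The lid is held level by its knob, with the disc at about (387,365). I'll place it on the pot.

```bash
python3 - <<'E'
from h import *
from scipy.optimize import least_squares
p=pose();z=p[0][2]-.0307+.012
d=np.load('pics/w_l2.npz');P=(d['p'],d['r'])
def e(v):
    q=(proj("wrist",ring(v[0],v[1],z,.034,180),P)+.5)*1.4
    return [q[:,0].min()-300,q[:,0].max()-472,q[:,1].min()-287,q[:,1].max()-443]
s=least_squares(e,p[0][:2],x_scale=.01);off=s.x-p[0][:2];print('lid off tcp',off,s.fun)
x,y=.5863,.1073
place(x-off[0]*.7,y-off[1]*.7,.064+.0307,178.4,.6,over=.006,fs=4)
robot.line_to([.5165,.1073,.25],down(178.4),velocity=.2);robot.pause(.3);print(robot.current_time_s(),pose())
look('w_l3',[(x,y,.02,.031),(x,y,.076,.034),(x,y,.1,.011)])
E
```

```text
lid off tcp [-0.00115679 -0.00021153] [-2.23945213  2.24150728 -1.07535972  1.78708065]
placed True (array([0.58682637, 0.10745603, 0.09438155]), array([-1.79995067e+02, -5.54711475e-02,  1.78403837e+02])) exp z 0.0947 [-0.29553696  0.11258369  5.53089686]
56.325 (array([0.51690185, 0.10702894, 0.24946425]), array([-1.79923981e+02, -2.16421689e-02,  1.78373210e+02]))
```

View pics/w_l3.png

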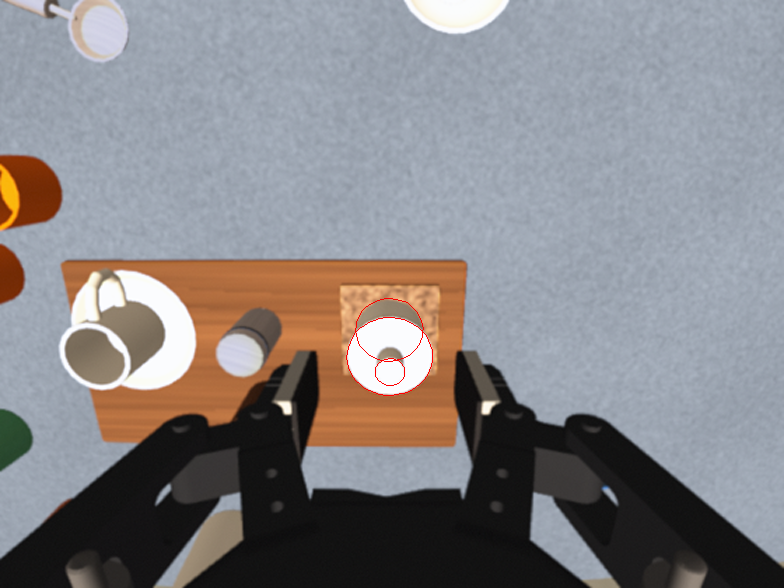

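The lid is seated: the stop height is within 0.3 mm of the expected value and its rings match. Next I'll move clear, check the scene and top views, and hand in.

```bash
python3 - <<'E'
from h import *
robot.move_to([.38,.30,.30],down(178.4));robot.pause(.4)
B=[(.5810,-.1334,.018,.03),(.5810,-.1334,.078,.03),(.5865,.1073,.02,.031),(.5865,.1073,.076,.034),(.5865,.1073,.1,.011),(.583,-.0135,.012,.02),(.583,-.0135,.064,.02),(.6645,-.0156,.012,.021),(.6645,-.0156,.074,.021)]
o=[]
for n,(a,b,c,d) in(('scene',(130,320,60,385)),('top',(130,240,130,400))):
    im=vision.grab_frame(n)[:,:,::-1];f=2.4
    big=cv2.resize(im,None,fx=f,fy=f,interpolation=cv2.INTER_CUBIC)
    for r in B: cv2.polylines(big,[np.int32((proj(n,ring(*r))+.5)*f)],True,(0,0,255),1)
    cv2.imwrite(f'pics/fin_{n}.png',big[int(a*f):int(b*f),int(c*f):int(d*f)])
print(robot.current_time_s())
E
```

```text
57.8333
```

View pics/fin_scene.png

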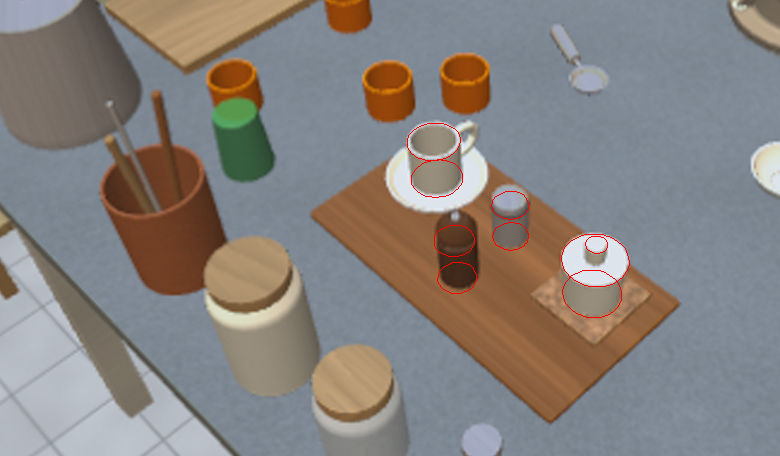

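View pics/fin_top.png

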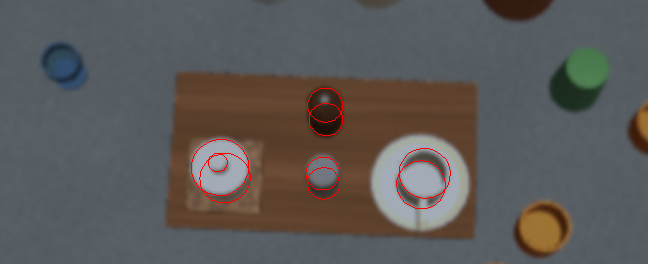

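Both views show everything standing upright in place, with the tumbler and egg cup where they were. I'm handing in.

```bash
python3 -c "
from station import workorder,robot
print(robot.current_contact_force());workorder.close_job();print(robot.current_time_s())"
```

```text
[0.53065403 0.14398814 0.26350715]
the job is handed in; nothing more can be done
the job is handed in; nothing more can be done
```

The board is laid out and the job was handed in at about 58 s of the 128 s allowed. The close-out call gives no verdict, so the results below are my own checks.

- **Placements:** The cup is on the saucer, the pot is on the coaster with its lid seated, and the shaker is midway between them. The mill stands directly behind the shaker, with their axes about 82 mm apart (gap about 4 cm).
- **Position checks:** Each placing stopped within about 0.5 mm of its expected height. The wrist, scene and top pictures matched the predicted outlines to roughly 2–3 mm, with everything upright and released.
- **Leave-alone items:** The tumbler and egg cup look untouched in the last pictures. I never reached for the orange look-alikes.
- **Disagreement:** In the first scene picture the saucer rim sat about 5 mm off my prediction, but the wrist close-up of the saucer and cup matched it. No check failed.

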